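# Tip the carton into the labelling place

## Task

Tip the standing carton over with a push near its top so that it falls flat inside the taped outline on the bench, then push it sideways with the fingertips until its long side lies flush against the metal fence, still wholly inside the outline. Do not grip, lift or carry the carton, and leave the can, the jar and the tape roll standing where they are.

Things in the scene. Friction and masses are not known exactly. Their poses are not given: they have to be found in the camera images.
- place: Labelling place, fixed, position and heading vary: a rectangle of flat pale tape, closed on its fourth side by a low metal fence. Origin on the bench at the rectangle's middle; x square to the fence and towards it (roughly away from the robot), y along it. Clear inside: x -80 to +80 mm, y -135 to +135 mm; 12 mm wide tape lies just outside that on both ends and on the side away from the fence.
- carton: Closed brown cardboard carton, 80 mm wide (x), 50 mm thick (y), 170 mm tall (z), 0.25 to 0.5 kg. Origin: centre of its underside as it stands. It starts upright astride one end line of the outline, +y or -y end (centre about 140 mm from the place's middle along y, within 15 mm of it in x), a broad face turned inwards within 7 degrees.
- carton_top (a point): Centre of the carton's top face as it stands, 170 mm along the carton's z from its origin; once it lies, the centre of its far end face. Pushed inwards at 120 mm height or more, the carton tips about its lower inner edge; past 17 degrees of lean it falls by itself.
- carton_mid (a point): Middle of the carton: 85 mm above the bench while it stands, 25 mm when it lies on a broad face. After the fall the carton lies about 15 to 60 mm short of the fence; it slides on the bench at a push of about 2 to 6 N. If one end meets the fence first, a push of up to 15 N nearer the other end closes the gap.
- fence_face (a point): Middle of the fence's face at its foot, at x = 80 mm of the place. The fence is bare aluminium, fixed, 12 mm thick, 30 mm high, 290 mm long, with a 3 mm thick foot behind it out to x = 132 mm.
- can: Bystander: upright round metal can with a paper band, 56 mm in diameter, 150 mm tall, standing on the outline's other end line, opposite the carton (centre about 140 mm from the middle). Origin at the centre of its underside. The falling carton's top comes down about 20 to 60 mm short of it.
- jar: Bystander: glass jar with a metal cap, 60 mm in diameter, 75 mm tall, standing beyond the fence. Origin at the centre of its underside.
- roll: Bystander: brown tape roll lying flat, 80 mm in diameter with a 54 mm hole, 36 mm high, beyond the fence. Origin at the centre of its underside.

How it is judged (in metres and radians):
On the way, in this order (a step that is already met when the one before it is completed fails the run):
1. the carton has been tipped over and lies flat and still on a broad face inside the outline (angle between the y axis of carton and the z axis of place, either way round below 0.1 rad and y of carton in the frame of place between -0.135 and 0.135 m and y of carton_top in the frame of place between -0.135 and 0.135 m and linear speed of carton below 0.02 m/s and angular speed of carton below 0.1 rad/s and x of each of carton, carton_top in the frame of place above -0.042 m), for 0.2 s.
2. the carton's long side lies flush against the fence (angle between the y axis of carton and the z axis of place, either way round below 0.1 rad and y of carton in the frame of place between -0.135 and 0.135 m and y of carton_top in the frame of place between -0.135 and 0.135 m and x of each of carton, carton_top in the frame of place above 0.035 m), for 0.2 s.
At the end, for the whole second after the job is handed in: The carton lies flat on a broad face (within 0.1 rad), at rest, both ends inside the end lines (end-face centres within 135 mm of the middle along the fence), its long side against the fence: both end-face centres within 5 mm of their flush position and the long axis within 0.06 rad of the fence (all of step 2 and linear speed of carton below 0.02 m/s and angular speed of carton below 0.1 rad/s and angle between the z axis of carton and the y axis of place, either way round below 0.06 rad); the robot touches nothing.
It fails at once if the carton is lifted or carried (height (world z) of carton_mid above 0.1 m or (angle between carton's own z axis and vertical below 0.08 rad and height (world z) of carton above 0.008 m) or (angle between the y axis of carton and the z axis of place, either way round below 0.1 rad and height (world z) of carton_mid above 0.045 m)).
It fails at once if the metal can is shifted by more than 15 mm or tipped (distance of can from where it was at the start of the episode above 0.015 m or angle between can's own z axis and vertical above 0.2 rad).
It fails at once if the jar is shifted by more than 15 mm or tipped (distance of jar from where it was at the start of the episode above 0.015 m or angle between jar's own z axis and vertical above 0.2 rad).
It fails at once if the tape roll is shifted by more than 15 mm or tipped (distance of roll from where it was at the start of the episode above 0.015 m or angle between roll's own z axis and vertical above 0.2 rad).
It also fails if it takes over 51 s, if anything falls off the work surface, if the arm or the gripper's body presses on something with over 40 N, if the wrist force passes 120 N, or if a joint passes its speed limit or range.

## Robot

A 6-joint arm with a two-finger parallel gripper is mounted at the origin on the work surface. World frame = base frame: x ahead of the robot, y to its left, z up, the work surface at z = 0. Lengths are in mm, angles in rad, forces in N, time in s.
With the tool pointing down it reaches from about 300 to 875 mm from the base axis. Payload 6.4 kg.
Tool frame: the origin (TCP) lies midway between the tips of the shut fingers; the grasp point (between the pads) lies 19 mm behind it; z points along the fingers, y is the direction in which the jaws open and shut (so a half turn about z gives the same grasp; the last joint's range is limited). The gripper opens to 85 mm and grips with 20 to 120 N. Pads are 22 mm wide; open, the fingers measure 114 mm over their backs; the gripper's body (76 mm by 85 mm) begins 54 mm behind the grasp point. The pads swing forward as they close: fully open they stand 13 mm farther back than shut.
Start: joints at [-1.372, 0.181, 1.607, -0, 1.354, -0.206], TCP at [226.472, -528.537, 231.288] pointing down, gripper open.
Joint ranges: [-2.99, 2.99], [-0.89, 2.07], [0.3, 2.58], [-1.14, 4.28], [0, 2.63], [-3.12, 3.12]. Speed limits (rad/s): [2.57, 2.57, 3.01, 3.14, 3.14, 3.14].

## Interface

Orientations are given as a rotation vector (axis times angle).
In Python, from bench import manip gives the robot as it stands. Calls block until the motion is done:
- manip.movep(position, orientation): joint-space move of the TCP to a pose.
- manip.move_linear(position, v=150, rot=None, f_stop=None): straight line of the TCP; rot=None keeps the orientation; v is the mean speed in mm/s. With f_stop (N) it stops when the force on the tool has changed by that much, and returns True; else False.
- manip.move_j(angles): joint-space move.
- manip.let_go() and manip.clamp(): open the fingers fully, or close them until they stop; the grip force is fixed at half the most.
- manip.sleep(seconds).
- manip.solve_ik(position, orientation): joint angles nearest the present ones, or None.
- manip.get_obs(): the state.
- manip.read_camera(name): name is "scene" or "top" or "wrist"; returns a dict with "image" (420x560x3 uint8, red, green, blue), "fx", "fy", "cx", "cy" (pixels), "rvec" (rotation vector, rad) and "tvec" (3), from world to camera coordinates, as OpenCV has them; the wrist camera has in their place "mount" (4x4, takes a point from camera to tool coordinates, whose origin is the TCP and whose axes are the flange's). Camera axes: x right, y down, z forward; pixel columns grow to the right and rows downward; lengths in mm; the calibration is good to about 2 mm. The wrist camera is an equidistant fisheye: a pixel r from the principal point sees the ray r / f radians off the axis. A picture is of the moment at which its call begins: read the wrist's pose just before it. There is no depth.
A pose or a line that the arm cannot do raises manip.Unreachable and nothing moves.
- manip.hand_in(): hands the job in, once; it reports no verdict.
The state is a dict: "time_s": time; "q": joint angles; "dq": joint speeds; "effort": joint torques, N m; "eef_pos": TCP position; "tcp_rot": TCP orientation; "ft_force": force on the tool from outside, world axes, zero at the start; "wrist_torque": the same for the moment, N m; "width": finger opening in mm.
Only numpy, scipy, OpenCV 4.12 (cv2) and the standard library are available. Lean on these libraries where they do the work, as an engineer would, in place of code of your own. Each camera call takes 0.05 s, during which the arm holds its last target.

## Working session

There is one attempt and no reset: what is moved stays moved. The work goes in short steps, each a Python script; the robot and the scene stay as the last script left them, time stands still between calls to the robot, and variables do not carry over. Pictures are saved under pics/ and viewed, and the job is handed in when it is done.

```bash
mkdir -p pics; ls
python3 - <<'E'
from bench import manip
import cv2,pickle
for n in ("scene","top"):
    c=manip.read_camera(n); cv2.imwrite(f"pics/{n}0.png",cv2.resize(c["image"][:,:,::-1],None,fx=1.4,fy=1.4,interpolation=cv2.INTER_CUBIC)); pickle.dump(c,open(f"{n}.pkl","wb"))
    print({k:v for k,v in c.items() if k!="image"})
o=manip.get_obs();print(o)
E
```

```text
pics
{'fx': 474.6047776409769, 'fy': 474.6047776409769, 'cx': 279.01963663179686, 'cy': 206.0865474878345, 'rvec': array([ 1.8242031 ,  1.60747258, -0.67527804]), 'tvec': array([ -91.15662132, -309.66501881, 1253.52056433])}
{'fx': 460.64396060326783, 'fy': 460.64396060326783, 'cx': 284.5079423467505, 'cy': 204.29607415338148, 'rvec': array([ 2.15254094, -2.15065684,  0.1648218 ]), 'tvec': array([ 19.12658328, 620.78802475, 798.8122106 ])}
{'time_s': 0.1, 'q': array([-1.37229623e+00,  1.81492802e-01,  1.60792904e+00, -3.57805577e-05,
        1.35378401e+00, -2.06285080e-01]), 'dq': array([-0.00010114, -0.00073205, -0.00083695,  0.00028767,  0.00134383,
        0.00181793]), 'effort': array([-1.10256835e-04, -4.45878804e+01, -3.52240098e+01, -2.14770948e-04,
        4.14495196e-03, -1.15779386e-05]), 'eef_pos': array([ 226.35876902, -528.01969047,  230.44942088]), 'tcp_rot': array([-3.07588500e+00, -6.31190614e-01,  4.49887921e-05]), 'ft_force': array([-0.19666914, -0.49734289, -0.22899632]), 'wrist_torque': array([-0.01229962,  0.00020125, -0.0278763 ]), 'width': 85.4762150121853}
```

View pics/scene0.png

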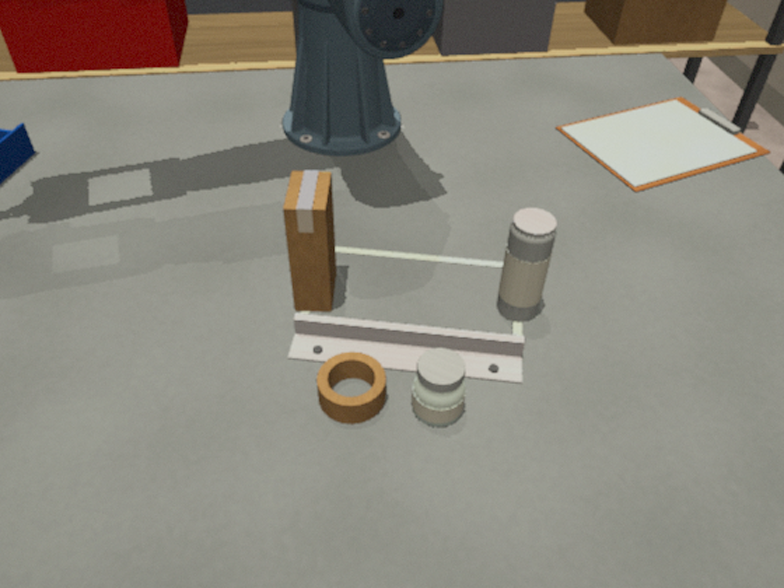

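View pics/top0.png

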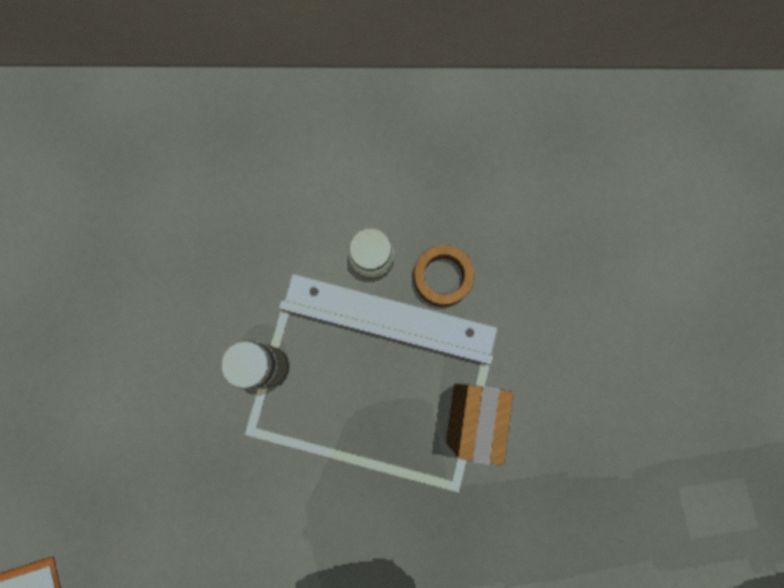

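The top view shows the carton at about (485,425) in the enlarged picture, on the right (-y) end. The can is at (250,365), with the jar and roll beyond the fence. I'll enlarge it to read off corners.

Run:
```python
import cv2,pickle
c=pickle.load(open("top.pkl","rb"));im=c["image"][:,:,::-1]
x0,y0,x1,y1=150,155,380,360
cv2.imwrite("pics/top_crop.png",cv2.resize(im[y0:y1,x0:x1],None,fx=3.4,fy=2.9,interpolation=cv2.INTER_CUBIC)[:600,:800])
cr=im[190:360,160:380];cv2.imwrite("pics/top_crop.png",cv2.resize(cr,None,fx=3.5,fy=3.5,interpolation=cv2.INTER_CUBIC))
```

```text
(no output)
```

View pics/top_crop.png

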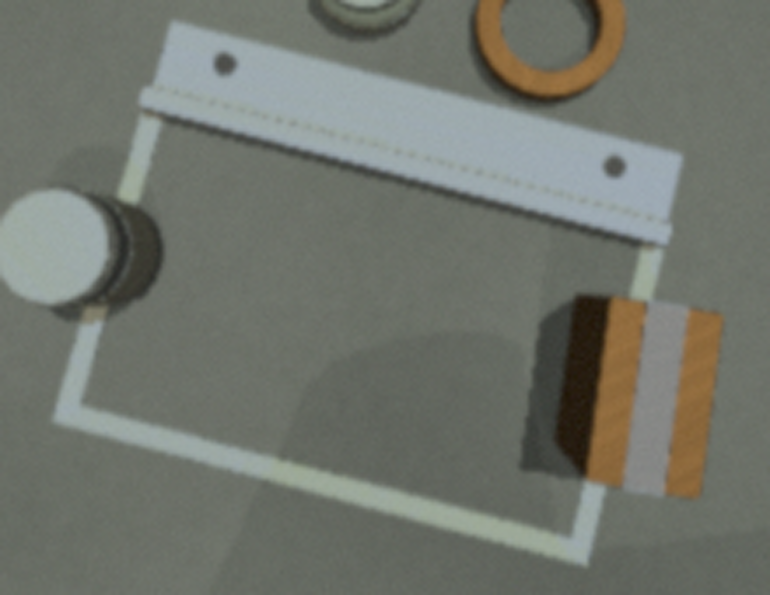

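```bash
cat > h.py <<'E'
import numpy as np,cv2,pickle
from scipy.optimize import least_squares
def ray(c,uv,z):
    R=cv2.Rodrigues(c["rvec"])[0];C=-R.T@c["tvec"]
    d=R.T@np.array([(uv[0]-c["cx"])/c["fx"],(uv[1]-c["cy"])/c["fy"],1])
    return (C+d*(z-C[2])/d[2])
E
python3 - <<'E'
from h import *
c=pickle.load(open("top.pkl","rb"))
P=lambda u,v,z: ray(c,(u/3.5+160,v/3.5+190),z)[:2]
obs=[(52,421,0,-92,147),(586,566,0,-92,-147),(140,104,30,80,145),(667,244,30,80,-145),(175,20,3,132,145),(683,155,3,132,-145)]
W=np.array([P(*o[:3]) for o in obs]);L=np.array([o[3:] for o in obs],float)
f=lambda p:(L@np.array([[np.cos(p[2]),np.sin(p[2])],[-np.sin(p[2]),np.cos(p[2])]])+p[:2]-W).ravel()
r=least_squares(f,[450,-100,-0.2]);print(r.x,r.fun.reshape(-1,2).round(1))
p=r.x;R=np.array([[np.cos(p[2]),-np.sin(p[2])],[np.sin(p[2]),np.cos(p[2])]])
tp=lambda w:R.T@(w-p[:2])
k=np.array([P(u,v,170) for u,v in[(609,296),(723,314),(700,498),(586,482)]])
print("carton",k.round(1).tolist(),k.mean(0),tp(k.mean(0)),"sides",[np.linalg.norm(k[i]-k[i-1]).round(1) for i in range(4)])
d=k[0]-k[3]+k[1]-k[2];print("carton yaw",np.arctan2(d[1],d[0]), "rel",np.arctan2(d[1],d[0])-p[2])
cn=P(52,247,150);print("can",cn,tp(cn),"diam",114/3.5/460*(799-150))
for n,u,v,z in[("jar",371/1.4,249/1.4,75),("roll",444/1.4,275/1.4,36)]:
    w=ray(c,(u,v),z)[:2];print(n,w,tp(w))
# scene camera cross-check: predict
s=pickle.load(open("scene.pkl","rb"))
pts=np.array([[*(R@[80,145]+p[:2]),30],[*(R@[80,-145]+p[:2]),30],*[[*q,170] for q in k]])
print((cv2.projectPoints(pts,s["rvec"],s["tvec"],np.array([[s["fx"],0,s["cx"]],[0,s["fy"],s["cy"]],[0,0,1]]),None)[0][:,0]*1.4).round(0))
E
```

```text
[ 4.79114334e+02  5.77549889e+01 -2.59960519e-01] [[ 0.5  0.1]
 [-0.1 -0.7]
 [-0.1  1.5]
 [-1.3 -1.3]
 [ 0.8  1.4]
 [ 0.2 -0.9]]
carton [[494.6, -54.5], [486.9, -104.0], [409.2, -92.2], [415.9, -43.5]] [451.65368294 -73.54948898] [   7.2128412  -133.95121574] sides [np.float64(79.5), np.float64(50.1), np.float64(78.6), np.float64(49.2)]
carton yaw -0.14520766119710785 rel 0.1147528583013939
can [516.14110383 192.59241944] [  1.12373857 139.82435968] diam 45.95403726708074
jar [663.78833203  54.65324028] [179.26625606  44.47151704]
roll [636.8265938  -40.94746744] [177.78386398 -54.8473289 ]
[[523. 336.]
 [294. 312.]
 [325. 209.]
 [282. 208.]
 [291. 171.]
 [330. 171.]]
```

Run:
```python
import cv2,pickle
c=pickle.load(open("scene.pkl","rb"));im=c["image"][:,:,::-1]
cr=im[110:270,190:400];cv2.imwrite("pics/scene_crop.png",cv2.resize(cr,None,fx=3.7,fy=3.7,interpolation=cv2.INTER_CUBIC))
```

```text
(no output)
```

View pics/scene_crop.png

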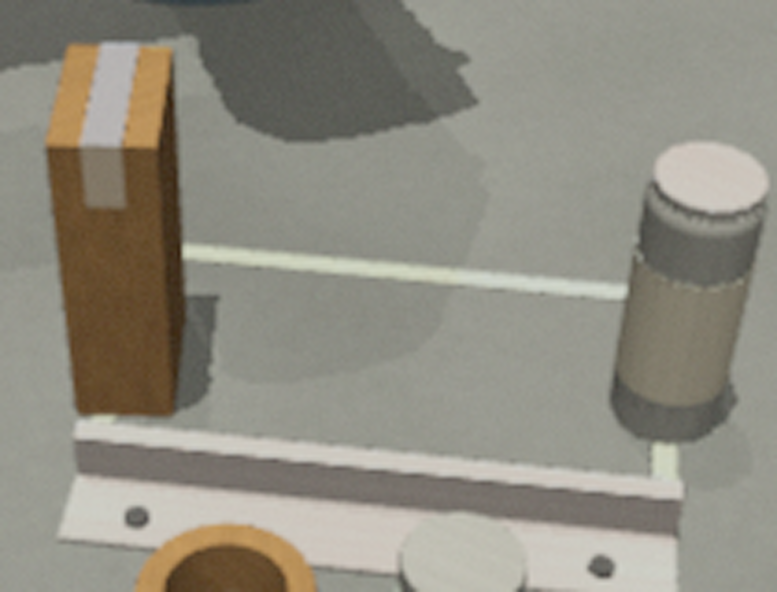

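```bash
cat >> h.py <<'E'
PL=np.array([479.1,57.75]);TH=-0.26
def down(a): return np.array([np.cos(a/2),np.sin(a/2),0])*np.pi
def rot(a): return np.array([[np.cos(a),-np.sin(a)],[np.sin(a),np.cos(a)]])
def w(p): return PL+rot(TH)@np.array(p,float)
def tp(q): return rot(-TH)@(np.array(q)[:2]-PL)
E
python3 - <<'E'
from h import *
from bench import manip
a=-0.145;C=np.array([451.65,-73.55]);g=lambda y,z:[*(C+rot(a)@[0,y]),z]
manip.clamp()
manip.movep(g(-85,235),down(a)); print(manip.get_obs()["eef_pos"],manip.get_obs()["tcp_rot"],manip.get_obs()["width"],g(-85,235))
manip.move_linear(g(-85,148),v=150)
manip.move_linear(g(-45,148),v=100)
f0=manip.get_obs()["ft_force"]
print(manip.move_linear(g(0,148),v=50,f_stop=8),manip.get_obs()["ft_force"]-f0)
c=manip.read_camera("top");pickle.dump(c,open("top1.pkl","wb"));cv2.imwrite("pics/top1.png",cv2.resize(c["image"][:,:,::-1],None,fx=1.4,fy=1.4))
print(manip.get_obs()["time_s"],manip.get_obs()["eef_pos"])
E
```

```text
[ 439.39909326 -158.34479382  235.12344531] [ 3.13289610e+00 -2.28111646e-01  3.57466843e-04] 0.401563472988345 [np.float64(439.36814347460523), np.float64(-157.65800199915356), 235]
False [-0.00354079 -0.79887351  0.40000939]
4.825 [451.65003793 -73.73992877 148.00040016]
```

View pics/top1.png

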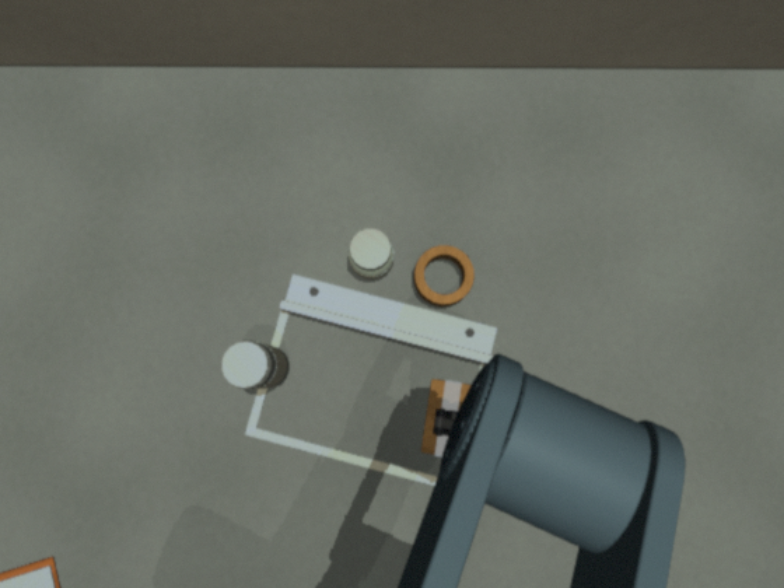

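The carton leans: its top's left edge has moved from x≈468 to 432 px. The can and fence are untouched. I'll push on until it falls.

Run:
```python
from h import *
from bench import manip
a=-0.145;C=np.array([451.65,-73.55]);g=lambda y,z:[*(C+rot(a)@[0,y]),z]
for y in (10,16,22):
    print(manip.move_linear(g(y,148),v=40,f_stop=8),manip.get_obs()["ft_force"])
manip.sleep(0.6)
manip.move_linear(g(-60,150),v=200)
manip.move_linear(g(-85,235),v=200)
manip.movep([*w([-130,-230]),240],down(TH))
for n in("top","scene"):
    c=manip.read_camera(n);pickle.dump(c,open(n+"2.pkl","wb"));cv2.imwrite(f"pics/{n}2.png",cv2.resize(c["image"][:,:,::-1],None,fx=1.4,fy=1.4))
c=pickle.load(open("top2.pkl","rb"));cv2.imwrite("pics/top2c.png",cv2.resize(c["image"][190:360,160:380,::-1],None,fx=3.5,fy=3.5,interpolation=cv2.INTER_CUBIC))
print(manip.get_obs()["time_s"],manip.get_obs()["eef_pos"])
```

```text
False [ 0.49412509 -0.35663722 -0.64692069]
False [-0.24732399  0.02631473  0.33629638]
False [ 0.04133196 -0.80188564  0.70046785]
8.3167 [ 294.98418149 -131.19363584  239.79559736]
```

View pics/top2c.png

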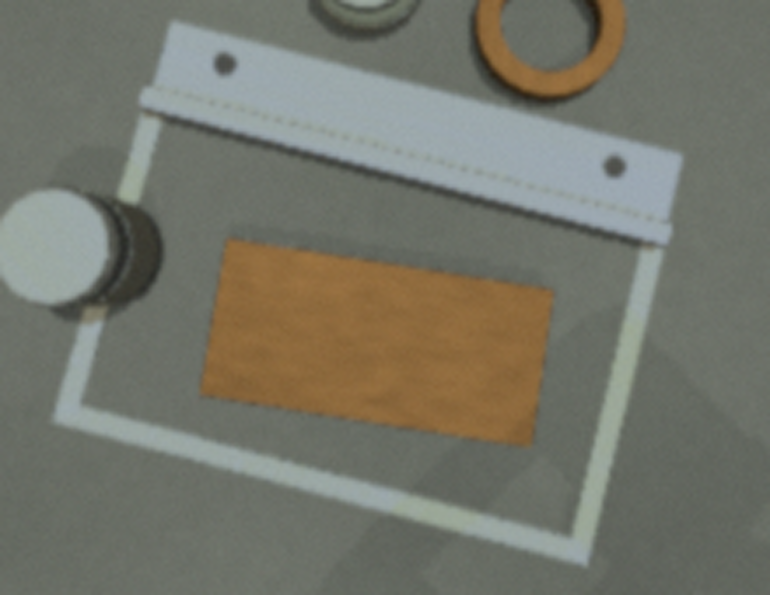

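View pics/scene2.png

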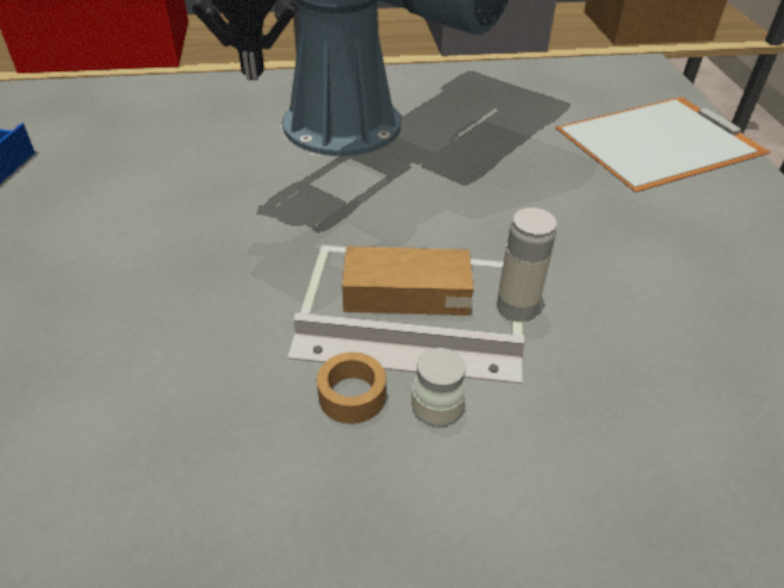

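The carton lies flat in the outline, with top-face corners at (228,239), (554,290), (531,446) and (202,396) in the crop. The can, jar and roll haven't moved.

Run:
```python
from h import *
c=pickle.load(open("top2.pkl","rb"))
k=np.array([tp(ray(c,(u/3.5+160,v/3.5+190),50)) for u,v in[(228,239),(554,290),(531,446),(202,396)]])
print(k.round(1),k.mean(0),[np.linalg.norm(k[i]-k[i-1]).round(1) for i in range(4)])
d=k[0]-k[1]+k[3]-k[2];print("long axis off y:",np.arctan2(-d[0],d[1]))
from bench import manip
for p in ([-70,0,60],[-70,0,6],[0,0,6]):
    print(manip.solve_ik([*w(p[:2]),p[2]],down(TH)))
```

```text
[[ 24.4  76.8]
 [ 42.2 -90.4]
 [-35.8 -98.4]
 [-54.5  67.9]] [ -5.93428778 -11.0243458 ] [np.float64(79.4), np.float64(168.2), np.float64(78.4), np.float64(167.3)]
long axis off y: 0.10919282444727042
[-1.03376288e-01  8.03078347e-02  2.11799104e+00 -4.44089210e-16
  9.43293774e-01  1.72742004e+00]
[-1.03376288e-01  2.04409937e-01  2.13006873e+00 -4.44089210e-16
  8.07113988e-01  1.72742004e+00]
[-1.26642761e-01  3.21415607e-01  1.97158268e+00 -4.44089210e-16
  8.48594364e-01  1.70415357e+00]
```

Run:
```python
from h import *
from bench import manip
manip.let_go()
g=lambda x,z:[*w([x,-11]),z]
manip.movep(g(-100,120),down(TH))
manip.move_linear(g(-100,6),v=120)
print(manip.get_obs()["eef_pos"])
manip.move_linear(g(-70,6),v=80)
r=manip.move_linear(g(0,6),v=25,f_stop=11)
o=manip.get_obs();print(r,tp(o["eef_pos"]),o["eef_pos"][2],o["ft_force"],o["time_s"])
for n in("top","scene"):
    c=manip.read_camera(n);pickle.dump(c,open(n+"3.pkl","wb"));cv2.imwrite(f"pics/{n}3.png",cv2.resize(c["image"][190:360,160:380,::-1] if n=="top" else c["image"][110:270,190:400,::-1],None,fx=3.5,fy=3.5,interpolation=cv2.INTER_CUBIC))
```

```text
[380.30492942  72.59657599   6.57806204]
True [-11.14842954 -11.12006144] 5.376238810785187 [-0.69691362 -0.55871593 -0.56214461] 13.8417
```

View pics/top3.png

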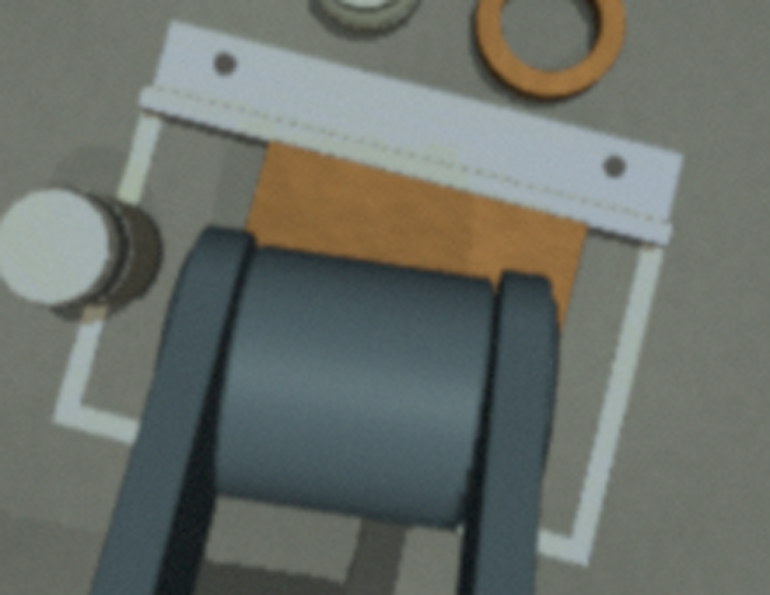

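View pics/scene3.png

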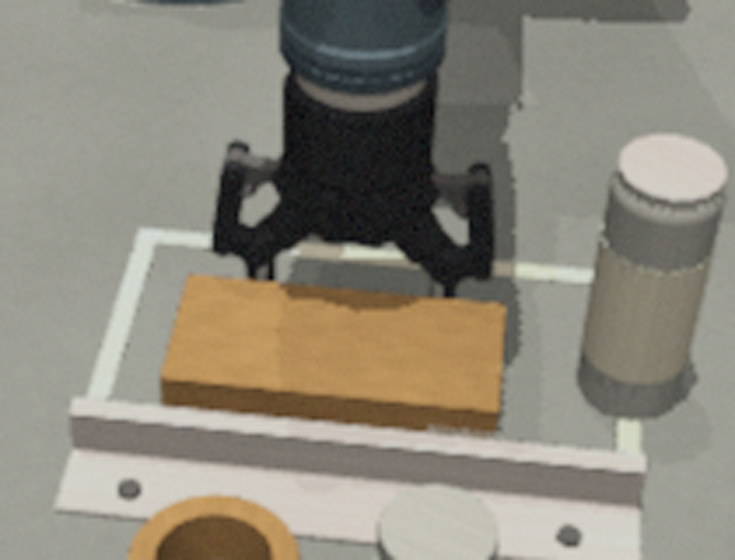

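It looks near flush in both views. I'll press once more to confirm, then back off and measure.

Run:
```python
from h import *
from bench import manip
g=lambda x,z:[*w([x,-11]),z]
r=manip.move_linear(g(2,6),v=12,f_stop=14)
o=manip.get_obs();print(r,tp(o["eef_pos"]),o["ft_force"])
manip.move_linear(g(-60,6),v=100)
manip.move_linear(g(-100,140),v=150)
manip.movep([*w([-130,-230]),240],down(TH))
for n in("top","scene"):
    c=manip.read_camera(n);pickle.dump(c,open(n+"4.pkl","wb"));cv2.imwrite(f"pics/{n}4.png",cv2.resize(c["image"][190:360,160:380,::-1] if n=="top" else c["image"][110:270,190:400,::-1],None,fx=3.5,fy=3.5,interpolation=cv2.INTER_CUBIC))
print(manip.get_obs()["time_s"])
```

```text
True [-11.53402395 -11.23793495] [ 0.3799441  -0.44389439  0.18161797]
17.3
```

View pics/top4.png

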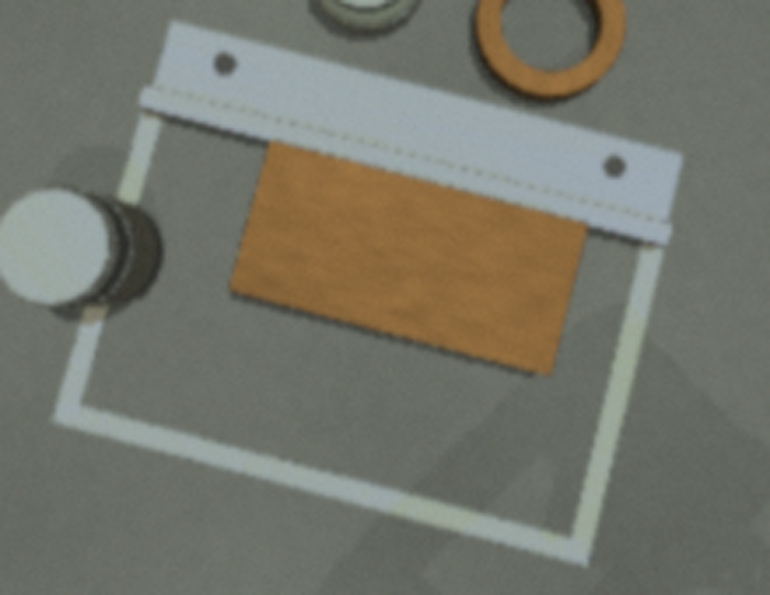

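View pics/scene4.png

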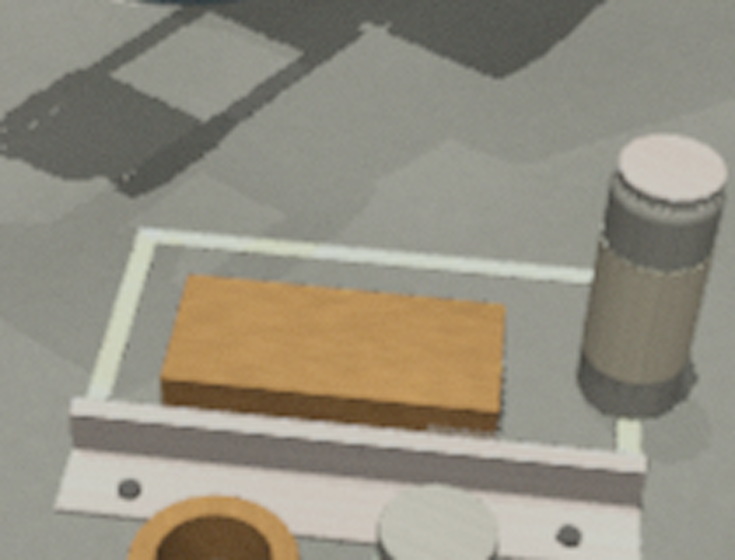

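Run:
```python
from h import *
c=pickle.load(open("top4.pkl","rb"))
k=np.array([tp(ray(c,(u/3.5+160,v/3.5+190),50)) for u,v in[(268,140),(586,222),(552,376),(231,291)]])
print(k.round(1),k.mean(0))
d=k[0]-k[1]+k[3]-k[2];print(np.arctan2(-d[0],d[1]))
for u,v in [(140,104),(667,244)]: print(tp(ray(c,(u/3.5+160,v/3.5+190),30)))
s=pickle.load(open("scene4.pkl","rb"))
print("scene",np.array([tp(ray(s,(u/3.5+190,v/3.5+110),50)) for u,v in[(499,412),(163,380),(187,275),(506,303)]]).round(1))
print("scene fence front top",np.array([tp(ray(s,(u/3.5+190,v/3.5+110),30)) for u,v in[(642,468),(640,455),(73,410),(75,399)]]).round(1))
```

```text
[[  78.3   70.9]
 [  79.8  -97.7]
 [   0.3 -100. ]
 [  -0.5   68.1]] [ 39.50023028 -14.69403672]
0.00680903056015323
[ 80.4661901  143.62941074]
[  80.88500672 -143.36413442]
scene [[ 80.5  71.9]
 [ 82.2 -95.5]
 [  2.2 -98. ]
 [ -0.3  72. ]]
scene fence front top [[  89.2  144.5]
 [  80.5  143.7]
 [  90.2 -141. ]
 [  82.5 -141.8]]
```

Run:
```python
from bench import manip
manip.sleep(0.3)
print(manip.hand_in(),manip.get_obs()["time_s"])
```

```text
the job is handed in; nothing more can be done
the job is handed in; nothing more can be done
```

The carton lies flat inside the outline with its long side against the fence, and the job is handed in; the interface gives no verdict. I tipped the carton with the shut fingertips at 148 mm height, then slid it to the fence with the two open fingers, without gripping or lifting it.

- **Flush:** in the top camera the long side facing the fence measures x = 78.3 and 79.8 mm at its two ends, against the fence face at 80 mm. The long axis is about 0.007 rad off the fence. A second press of 14 N moved it no further.
- **Inside the outline:** the ends lie at about y = +70 and -99 mm, within the 135 mm limit.
- **Scene camera:** it agrees to about 2–3 mm, within calibration error.
- **Bystanders:** I saw no movement of the can, jar or roll in the pictures. The jar is partly cropped in the last ones, and I did not re-measure any of their positions after the start.
- **Robot:** it stands well clear. The last clock reading, just before hand-in, was 17.3 s.

No check failed.

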